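# Press the spring catch and slide the caddy's lid open

## Task

Open the sliding lid of the blue cleaning caddy's tablet compartment: with a fingertip press down the spring catch that stands up in the window of the lid and, while it is held down, push the lid along past it until the compartment is fully open. Leave the lid open and take your hand away. Nothing needs gripping or lifting: leave the caddy standing where it is, and leave the bottles, soap dish and brush alone.

Things in the scene. Friction and masses are not known exactly. Their poses are not given: they have to be found in the camera images.
- caddy: Open-topped blue plastic cleaning caddy, loose on the shelf, 2 to 3 kg, 250 (its x) x 360 (y) x 120 high; origin at the centre of its underside, z up. Its +x bay has the sliding lid, between guide lips (x 0 to 10 and 114 to 124) 123.5 high. Its -x bay holds the short bottle and, at the -y end, a small flip-top compartment, shut. A grey bail is folded down outside the -x wall, out to x = -154.
- lid (a joint): Travel (m) of the flat grey sliding lid: 0 shut, growing as it slides to the caddy's -y; 0.120 fully open, at its stop. Lid 117 wide (x 3 to 120), 222 long (y -50 to 172 when shut), 4 thick, its top face 118 above the caddy's underside. It cannot lift. It drags with 1 to 4 N and stays where it is left, but is locked shut while the catch is up.
- lid_window (a point): Centre of the rectangular window in the lid, in the lid's top face; moves with the lid. The window is 46 wide (caddy's x) by 38 long (caddy's y); with the lid shut it lies at x 61.5, y -17, z 118 in the caddy's frame. A fingertip in it pushing on its -y edge slides the lid open. Under it are only the catch and, 98 above the caddy's underside, the housing the catch sinks into.
- catch (a joint): Travel (m) of the spring catch, a blunt blue plunger 40 (x) by 33 (y) guided straight down in the caddy: 0 up, 0.013 at its stop. Up, it stands 3 mm above the lid's top through the window and bars the lid. From 7 mm down it is clear below the lid, which can slide over it; once the window's +y edge begins to cover it, the lid keeps it down. Spring: 2.5 N to start, 5.6 N at 7 mm, 8.3 N at the stop.
- catch_top (a point): Centre of the catch's flat top face; goes down with it. Up, it lies at x 61.5, y -16, z 121 in the caddy's frame, so that with the lid shut the catch's sides are 1.5 mm from the window's +y edge and 3.5 mm from its -y edge (3 mm at the x sides).
- bottle_short: Closed white plastic bottle, 60 across, 165 high, standing in the caddy's near bay, 4 above the caddy's underside; origin at the centre of its underside. Not to be disturbed.
- bottle_tall: Closed white plastic bottle, 74 across, 225 high, standing on the shelf beside the caddy; origin at the centre of its underside. Not to be disturbed.
- soap_dish: White ceramic soap dish, 95 x 135 (its y) x 22 high, on the shelf beside the caddy; origin at the centre of its underside. Not to be disturbed.
- brush: Grout brush with a wooden handle lying bristles down on the shelf, 205 long along its x, handle to its -x, 28 wide, 45 high; origin on the shelf under its middle. Not to be disturbed.

How it is judged:
By the outcome, as a careful person would: the job done as asked, in the order asked, and still so for the second after the job is handed in, with the robot touching nothing.
It also fails if it takes over 40 s, if anything falls off the work surface, if the arm or the gripper's body presses on something with over 40 N, if the wrist force passes 120 N, or if a joint passes its speed limit or range.

## Robot

A 7-joint arm with a two-finger parallel gripper is mounted at the origin on the work surface. World frame = base frame: x ahead of the robot, y to its left, z up, the work surface at z = 0. Lengths are in m, angles in rad, forces in N, time in s.
With the tool pointing down it reaches from about 0.35 to 0.9 m from the base axis. Payload 8.1 kg.
Tool frame: the origin (TCP) lies on the centre line of the jaws, within the pads' length; the fingertips stand 17 mm ahead of it and the grasp point (between the pads) lies 2 mm behind it; z points along the fingers, y is the direction in which the jaws open and shut (so a half turn about z gives the same grasp; the last joint's range is limited). The gripper opens to 92 mm and grips with 3 to 60 N. Pads are 19 mm wide; open, the fingers measure 130 mm over their backs; the gripper's body (75 mm by 190 mm) begins 47 mm behind the grasp point.
Start: joints at [-1.285, 0.434, 0.025, 1.573, -0.012, 1.134, -0.075], TCP at [0.237, 0.578, 0.244] pointing down, gripper open.
Joint ranges: [-2.62, 2.62], [-0.44, 2.09], [-1.27, 1.32], [0.08, 2.57], [-1.32, 4.46], [0.12, 2], [-2.74, 2.74]. Speed limits (rad/s): [2.22, 2.22, 3.01, 3.01, 3.14, 3.14, 3.14].

## Interface

Orientations are given as a rotation vector (axis times angle).
In Python, from cell import arm, imaging, job gives the robot as it stands.
- The arm moves only by the tool jog_arm, never from a script. Its argument "moves" is a list of rows, each an object with "fingers": the closure, from -1 (fully open) to 1 (shut); "xyz": the shift along the tool's x, y, z in cm, a list of three; "angular": the turn, a rotation vector about the tool's x, y, z in rad, a list of three. In form: [{"fingers": fingers, "xyz": [dx, dy, dz], "angular": [ax, ay, az]}, ...]. A call has 1 to 12 rows; each row is the pose to reach, as a shift and turn from the pose commanded when the call began, along the tool's axes at that moment; what a row does not reach only later rows make up. A row lasts 1/8 s, in which the tool goes at most 62.5 mm and 10.7 degrees, less where a joint would pass 70% of its speed; a pose out of reach is approached as far as the arm can. A call with a gripper value outside its range is refused whole. The fingers move at their own pace and stop on an object; "grip_force" is the grip in N (left out, the last holds). Time passes only in rows, so rows that repeat a pose let the fingers close. It gives the time, the measured TCP pose, the force and the opening at its end, in the units of the state.
- arm.observe(): the state, without advancing time (a new reading comes with each control period).
- imaging.get_image(name): name is "side" or "top"; returns the picture (384x512x3 uint8, red, green, blue); there is no depth.
- imaging.camera_params(name): a dict with "fx", "fy", "cx", "cy" (pixels), "dist" ([k1, k2, p1, p2, k3] as OpenCV has them; the pictures are not rectified), "rvec" (rotation vector, rad) and "tvec" (3), from world to camera coordinates, as OpenCV has them. Camera axes: x right, y down, z forward; pixel columns grow to the right and rows downward; lengths in m; the calibration is good to about 2 mm. A picture is of the moment at which its call begins. camera_params takes no time and is no camera call.
- job.sign_off(): hands the job in, once; it reports no verdict.
The state is a dict: "clock": time; "joints": joint angles; "dq": joint speeds; "joint_efforts": joint torques, N m; "position": TCP position; "ee_rot": TCP orientation; "force": force on the tool from outside, world axes, zero at the start; "ft_torque": the same for the moment, N m; "width": opening from 0.0 (shut) to 1.0 (fully open).
Only numpy, scipy, OpenCV 4.12 (cv2) and the standard library are available. Lean on these libraries where they do the work, as an engineer would, in place of code of your own. Each camera call takes 0.05 s, during which the arm holds its last target. There are 200 camera calls.

## Working session

There is one attempt and no reset: what is moved stays moved. The work goes in short steps, Python scripts to look and compute and a tool call to move; the robot and the scene stay as the last step left them, time stands still between calls to the robot, and variables do not carry over. Pictures are saved under pics/ and viewed, about 8 in all and at most 12, crops included, and the job is handed in when it is done.

Besides the shell and the picture viewer there is one more tool, called after "Emit:" as a command line: name --argument value ..., lists and objects as JSON in quotes. jog_arm: Moves the arm, as the interface text tells. Its arguments: {"type":"object","properties":{"moves":{"type":"array"},"grip_force":{"type":"number"}},"required":["moves"]}

```bash
mkdir -p pics; python3 - <<'E'
from cell import arm, imaging
import cv2
for n in("top","side"):
    cv2.imwrite(f"pics/{n}0.png",imaging.get_image(n)[:,:,::-1]); print({k:v for k,v in imaging.camera_params(n).items()})
o=arm.observe();print({k:o[k] for k in("clock","position","ee_rot","force","width")})
E
```

```text
{'fx': 393.9334718186714, 'fy': 393.9334718186714, 'cx': 264.64627140825695, 'cy': 197.35494016629445, 'dist': array([-0.03521171,  0.        ,  0.        ,  0.        ,  0.        ]), 'rvec': array([ 2.13780967, -2.09106613,  0.20782237]), 'tvec': array([0.08851082, 0.57365961, 1.20727459])}
{'fx': 349.72630296739675, 'fy': 349.72630296739675, 'cx': 261.38418530329767, 'cy': 189.73071835176083, 'dist': array([-0.09673197,  0.        ,  0.        ,  0.        ,  0.        ]), 'rvec': array([ 0.22018092,  2.94647037, -0.92767728]), 'tvec': array([ 0.56655535, -0.10933087,  1.20444896])}
{'clock': 0.1, 'position': array([0.23683512, 0.57793314, 0.24305792]), 'ee_rot': array([-6.06949612e-01, -3.08229420e+00,  2.14331271e-03]), 'force': array([-0.10823328, -0.38268685, -0.28708826]), 'width': 1.000485736810801}
```

View pics/top0.png

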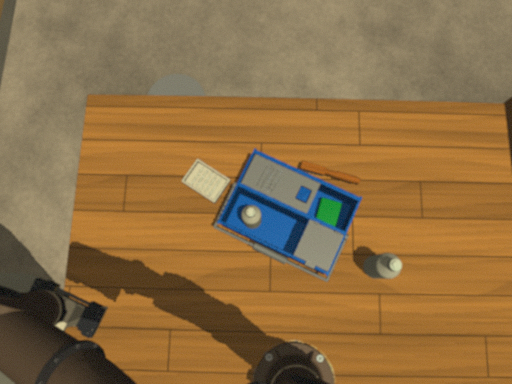

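View pics/side0.png

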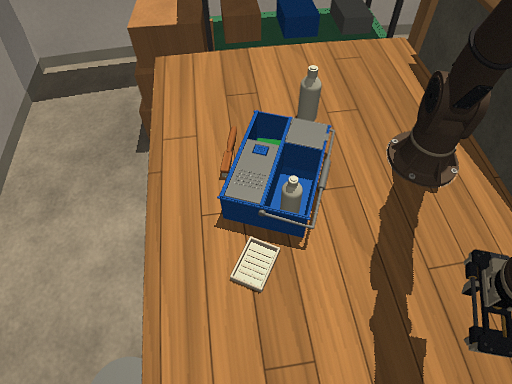

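```bash
cat > h.py <<'E'
import numpy as np, cv2
from cell import arm, imaging
def ray(n,px):
    c=imaging.camera_params(n); K=np.array([[c["fx"],0,c["cx"]],[0,c["fy"],c["cy"]],[0,0,1]])
    u=cv2.undistortPoints(np.float64(px).reshape(-1,1,2),K,np.float64(c["dist"]))[:,0]
    R=cv2.Rodrigues(c["rvec"])[0]; d=np.c_[u,np.ones(len(u))]@R
    return -R.T@c["tvec"], d
def plane(n,px,z):
    o,d=ray(n,px); return (o+d*((z-o[2])/d[:,2])[:,None])[:,:2]
def proj(n,P):
    c=imaging.camera_params(n); K=np.array([[c["fx"],0,c["cx"]],[0,c["fy"],c["cy"]],[0,0,1]])
    return cv2.projectPoints(np.float64(P).reshape(-1,1,3),c["rvec"],c["tvec"],K,np.float64(c["dist"]))[0][:,0]
E
python3 - <<'E'
from h import *
for n,seed in(("top",(304,194)),("side",(261,150))):
    im=cv2.imread(f"pics/{n}0.png"); hsv=cv2.cvtColor(im,cv2.COLOR_BGR2HSV)
    blue=((abs(hsv[...,0].astype(int)-110)<15)&(hsv[...,1]>110)).astype(np.uint8)
    k,l,s,c=cv2.connectedComponentsWithStats(blue,connectivity=4)
    for i in range(1,k):
        if s[i,4]>25: print(n,i,s[i],c[i].round(1),plane(n,c[i],.121).round(4))
    gray=((hsv[...,1]<60)&(hsv[...,2]>70)).astype(np.uint8)
    k,l,s,c=cv2.connectedComponentsWithStats(gray,connectivity=4)
    p=(275,180) if n=="top" else (265,165)
    i=l[p[1],p[0]]; ys,xs=np.where(l==i); print("lid",i,s[i])
    r=cv2.minAreaRect(plane(n,np.c_[xs,ys],.118).astype(np.float32)); print(r)
    # big blue hull
    big=cv2.imread(f"pics/{n}0.png")
    crop=(180,140,200,150) if n=="top" else (200,95,160,150)
    x,y,w,h=crop; cv2.imwrite(f"pics/{n}c.png",cv2.resize(im[y:y+h,x:x+w],None,fx=4,fy=4,interpolation=cv2.INTER_CUBIC))
E
```

```text
top 1 [ 218  150  143  114 4831] [283.3 213.4] [[0.5106 0.0434]]
top 2 [296 187  15  15 145] [303.1 193.9] [[ 0.572  -0.0163]]
top 13 [315 267  15   8  42] [321.8 270.3] [[ 0.3437 -0.0721]]
lid 88 [ 241  154   80   59 2209]
((0.6057012677192688, 0.05310344696044922), (0.22513000667095184, 0.10328968614339828), 65.83146667480469)
side 1 [ 276    0   44   39 1466] [297.6  18.1] [[ 0.2957 -0.764 ]]
side 23 [ 217  110  109  128 5586] [276.5 178.1] [[0.5436 0.0974]]
side 25 [252 145  17  11 121] [260.2 149.5] [[ 0.5739 -0.0173]]
side 73 [480 294   5  34  50] [482.2 308.7] [[0.1259 0.5496]]
lid 397 [ 225  139   54   65 1959]
((0.6068198084831238, 0.05077763646841049), (0.2256307601928711, 0.10329867899417877), 65.95343780517578)
```

View pics/topc.png

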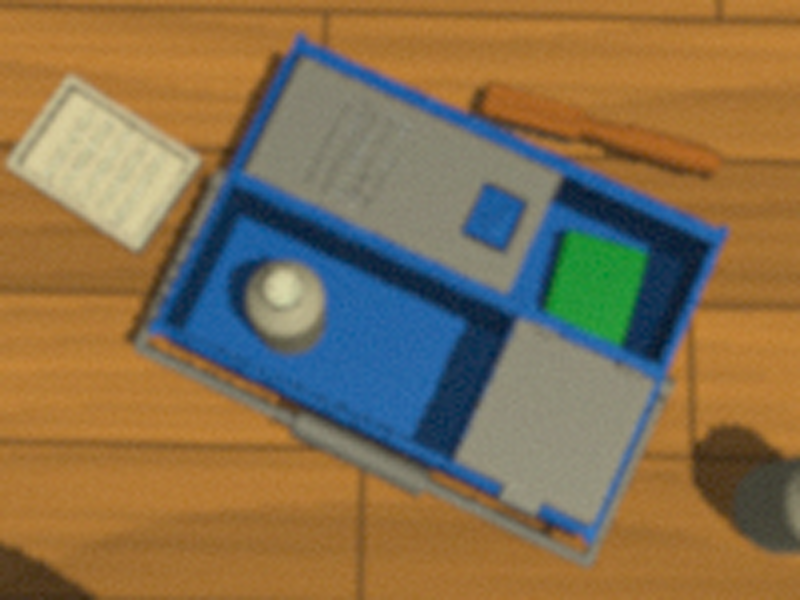

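```bash
cat >> h.py <<'E'
from scipy.spatial.transform import Rotation as Ro
th=np.radians(-24.1); ex=np.array([np.cos(th),np.sin(th),0]); ey=np.array([-np.sin(th),np.cos(th),0])
C=np.array([.573,-.0168,0])
def cad(p): d=np.array([*p[:2],0])-C; return np.array([d@ex+.0615,d@ey-.016])
def world(x,y,z): q=C+(x-.0615)*ex+(y+.016)*ey; q[2]=z; return q
def goto(x,y,z):
    o=arm.observe(); R=Ro.from_rotvec(o["ee_rot"])
    print("clock",o["clock"],"F",o["force"].round(1),"caddy xy",cad(o["position"]).round(4),"z",o["position"][2].round(4))
    print("shift cm",(R.inv().apply(world(x,y,z)-o["position"])*100).round(2))
    for s in(1,-1):
        G=Ro.from_matrix(np.c_[-s*ey*-1*-1 if 0 else np.cross(s*ex,[0,0,-1]),s*ex,[0,0,-1]])
        print("turn",s,(R.inv()*G).as_rotvec().round(3))
E
python3 - <<'E'
from h import *
goto(.0615,-.021,.19)
print(Ro.from_rotvec(arm.observe()["ee_rot"]).as_matrix().round(3))
for nm,px,z in(("short",(251,213),.169),("tall",(395,265),.225)):
    w=plane("top",px,z)[0]; print(nm,w,cad(w))
E
```

```text
clock 0.1 F [-0.1 -0.4 -0.3] caddy xy [-0.4882  0.3896] z 0.2431
shift cm [-53.64 -42.78   5.37]
turn 1 [-1.000e-03  1.000e-03  1.603e+00]
turn -1 [-1.000e-03 -1.000e-03 -1.539e+00]
[[-0.925  0.379 -0.   ]
 [ 0.379  0.925 -0.001]
 [-0.    -0.001 -1.   ]]
short [0.50186767 0.13900544] [-0.06705213  0.09717903]
tall [ 0.35939552 -0.25526782] [-0.0361118  -0.32090279]
```

Emit:
jog_arm --moves '[{"fingers": 1,"xyz": [-2,-1.6,0],"angular": [0,0,0.06]},{"fingers": 1,"xyz": [-5,-4,0],"angular": [0,0,0.15]},{"fingers": 1,"xyz": [-9,-7.2,0],"angular": [0,0,0.27]},{"fingers": 1,"xyz": [-13,-10.4,0],"angular": [0,0,0.39]},{"fingers": 1,"xyz": [-17,-13.6,0],"angular": [0,0,0.51]},{"fingers": 1,"xyz": [-21,-16.8,0],"angular": [0,0,0.63]},{"fingers": 1,"xyz": [-25,-20,0],"angular": [0,0,0.75]},{"fingers": 1,"xyz": [-29,-23.2,0],"angular": [0,0,0.87]},{"fingers": 1,"xyz": [-33,-26.4,0],"angular": [0,0,0.99]},{"fingers": 1,"xyz": [-37,-29.6,0],"angular": [0,0,1.11]},{"fingers": 1,"xyz": [-40,-32,0],"angular": [0,0,1.2]},{"fingers": 1,"xyz": [-41,-32.8,0],"angular": [0,0,1.23]}]' --grip_force 10

```text
clock: 1.6
position: [0.4927, 0.1169, 0.2436]
ee_rot: [2.279, 2.161, -0.001]
force: [-0.3, 0.4, -0.2]
width: 0.004
```

```bash
python3 - <<'E'
from h import *
goto(.0615,-.021,.19)
print(arm.observe()["joints"].round(2),arm.observe()["width"])
E
```

```text
clock 1.6 F [-0.3  0.4 -0.2] caddy xy [-0.0664  0.0732] z 0.2436
shift cm [-13.38   8.55   5.38]
turn 1 [0.    0.001 0.367]
turn -1 [-1.000e-03  0.000e+00 -2.774e+00]
[-0.72  0.25  0.47  1.89 -0.13  1.04 -0.25] 0.0036011546878345897
```

Emit:
jog_arm --moves '[{"fingers": 1,"xyz": [-1,0.6,0],"angular": [0,0,0.03]},{"fingers": 1,"xyz": [-3,1.9,0],"angular": [0,0,0.08]},{"fingers": 1,"xyz": [-5.5,3.5,0],"angular": [0,0,0.15]},{"fingers": 1,"xyz": [-8,5.1,0],"angular": [0,0,0.22]},{"fingers": 1,"xyz": [-10.5,6.7,0],"angular": [0,0,0.29]},{"fingers": 1,"xyz": [-12.5,8,0],"angular": [0,0,0.345]},{"fingers": 1,"xyz": [-13.4,8.55,0.5],"angular": [0,0,0.367]},{"fingers": 1,"xyz": [-13.4,8.55,2],"angular": [0,0,0.367]},{"fingers": 1,"xyz": [-13.4,8.55,4],"angular": [0,0,0.367]},{"fingers": 1,"xyz": [-13.4,8.55,6],"angular": [0,0,0.367]},{"fingers": 1,"xyz": [-13.4,8.55,7],"angular": [0,0,0.367]},{"fingers": 1,"xyz": [-13.4,8.55,7],"angular": [0,0,0.367]}]'

```text
clock: 3.1
position: [0.5702, -0.0178, 0.1728]
ee_rot: [-2.63, -1.717, 0.002]
force: [-0.3, 0.4, 0.1]
width: 0.006
```

```bash
python3 - <<'E'
from h import *
goto(.0615,-.021,.150)
o=arm.observe(); print(o["joints"].round(2))
tip=o["position"]+[0,0,-.017]
out=[]
for n,(x,y,w,h) in(("top",(255,155,100,100)),("side",(210,95,100,100))):
    im=imaging.get_image(n)[:,:,::-1].copy(); cv2.imwrite(f"pics/{n}1.png",im)
    print(n,"tip px",proj(n,tip).round(1),"crop",((proj(n,tip)-[x,y])*4).round())
    out.append(cv2.resize(im[y:y+h,x:x+w],None,fx=4,fy=4,interpolation=cv2.INTER_CUBIC))
cv2.imwrite("pics/c1.png",np.hstack(out))
E
```

```text
clock 3.1 F [-0.3  0.4  0.1] caddy xy [ 0.0594 -0.0181] z 0.1728
shift cm [-0.29  0.22  2.28]
turn 1 [-0.002  0.001  0.007]
turn -1 [-1.000e-03 -3.000e-03 -3.135e+00]
[-0.46  0.45  0.56  1.83 -0.29  0.94 -0.19]
top tip px [[304.7 192.1]] crop [[199. 148.]]
side tip px [[261.4 141.5]] crop [[206. 186.]]
```

View pics/c1.png

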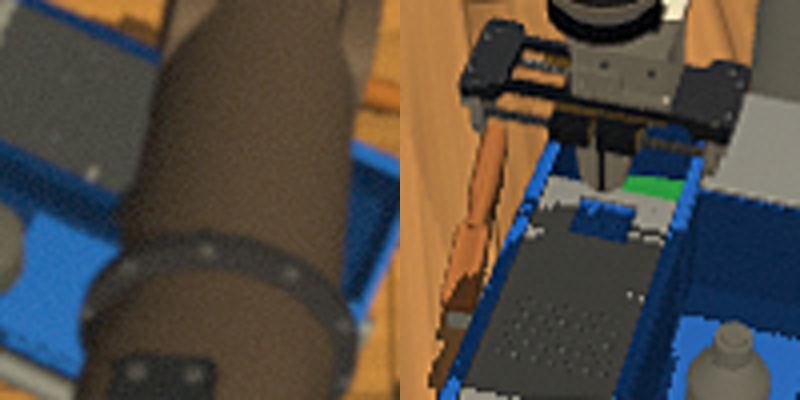

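Emit:
jog_arm --moves '[{"fingers": 1,"xyz": [-0.15,0.1,0.5],"angular": [0,0,0.003]},{"fingers": 1,"xyz": [-0.3,0.2,1.2],"angular": [0,0,0.007]},{"fingers": 1,"xyz": [-0.3,0.2,2.0],"angular": [0,0,0.007]},{"fingers": 1,"xyz": [-0.3,0.2,2.7],"angular": [0,0,0.007]},{"fingers": 1,"xyz": [-0.3,0.2,3.0],"angular": [0,0,0.007]},{"fingers": 1,"xyz": [-0.3,0.2,3.0],"angular": [0,0,0.007]}]'

```text
clock: 3.95
position: [0.5714, -0.0221, 0.1435]
ee_rot: [-2.637, -1.707, 0.001]
force: [0.1, -0.8, -0.6]
width: 0.008
```

```bash
python3 - <<'E'
from h import *
goto(.0615,-.021,.127)
o=arm.observe()
tip=o["position"]+[0,0,-.017]; print(o["force"])
im=imaging.get_image("side")[:,:,::-1].copy(); x,y,w,h=215,110,80,70
print(((proj("side",tip)-[x,y])*8).round(), ((proj("side",[world(.0615+a,-.017+b,.118) for a,b in((.023,.019),(-.023,.019),(.023,-.019),(-.023,-.019))])-[x,y])*8).round().tolist())
cv2.imwrite("pics/c2.png",cv2.resize(im[y:y+h,x:x+w],None,fx=8,fy=8,interpolation=cv2.INTER_CUBIC))
E
```

```text
clock 3.95 F [ 0.1 -0.8 -0.6] caddy xy [ 0.0622 -0.0215] z 0.1435
shift cm [ 0.05 -0.07  1.65]
turn 1 [-0.     0.    -0.001]
turn -1 [0.00e+00 1.00e-03 3.14e+00]
[ 0.06880487 -0.75973764 -0.6146282 ]
[[366. 296.]] [[293.0, 344.0], [410.0, 369.0], [321.0, 273.0], [436.0, 296.0]]
```

View pics/c2.png

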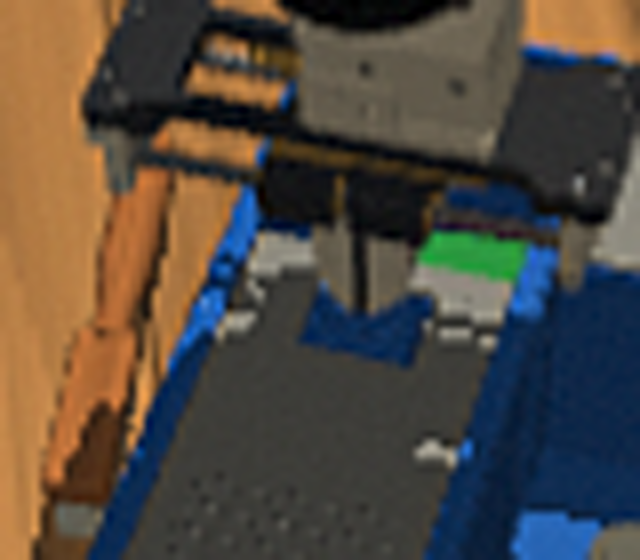

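Emit:
jog_arm --moves '[{"fingers": 1,"xyz": [0,-0.15,0],"angular": [0,0,0]},{"fingers": 1,"xyz": [0,-0.2,0.4],"angular": [0,0,0]},{"fingers": 1,"xyz": [0,-0.2,0.8],"angular": [0,0,0]},{"fingers": 1,"xyz": [0,-0.2,1.1],"angular": [0,0,0]},{"fingers": 1,"xyz": [0,-0.2,1.4],"angular": [0,0,0]},{"fingers": 1,"xyz": [0,-0.2,1.6],"angular": [0,0,0]},{"fingers": 1,"xyz": [0,-0.2,1.6],"angular": [0,0,0]}]'

```text
clock: 4.88
position: [0.57, -0.0212, 0.1279]
ee_rot: [2.637, 1.707, 0.001]
force: [-2.2, 0.7, 6.6]
width: 0.006
```

```bash
python3 - <<'E'
from h import *
goto(.060,-.026-.120,.127)
E
```

```text
clock 4.875 F [-2.2  0.7  6.6] caddy xy [ 0.0605 -0.0213] z 0.1279
shift cm [-12.47  -0.04   0.09]
turn 1 [ 0.    -0.    -0.001]
turn -1 [-1.00e-03 -1.00e-03  3.14e+00]
```

Emit:
jog_arm --moves '[{"fingers": 1,"xyz": [-0.2,0,0.05],"angular": [0,0,0]},{"fingers": 1,"xyz": [-0.5,0,0.1],"angular": [0,0,0]},{"fingers": 1,"xyz": [-0.8,0,0.1],"angular": [0,0,0]},{"fingers": 1,"xyz": [-1.1,0,0.1],"angular": [0,0,0]},{"fingers": 1,"xyz": [-1.4,0,0.1],"angular": [0,0,0]},{"fingers": 1,"xyz": [-1.4,0,0.1],"angular": [0,0,0]}]'

```text
clock: 5.62
position: [0.5653, -0.0324, 0.1274]
ee_rot: [-2.636, -1.708, -0.005]
force: [2.1, 5.7, 6.2]
width: 0.003
```

```bash
python3 - <<'E'
from h import *
goto(.060,-.026-.120,.127)
E
```

```text
clock 5.625 F [2.1 5.7 6.2] caddy xy [ 0.0609 -0.0334] z 0.1274
shift cm [-1.126e+01 -9.000e-02  1.000e-02]
turn 1 [ 0.002 -0.003 -0.   ]
turn -1 [-5.000e-03 -2.000e-03  3.141e+00]
```

```bash
python3 - <<'E'
from h import *
im=imaging.get_image("side")[:,:,::-1].copy(); x,y,w,h=215,95,110,100; cv2.imwrite("pics/s3.png",im)
pts=[world(.0615+a,b,.118) for b in(.002,.172) for a in(.023,-.023)]
print(((proj("side",pts)-[x,y])*6).round().tolist())
cv2.imwrite("pics/c3.png",cv2.resize(im[y:y+h,x:x+w],None,fx=6,fy=6,interpolation=cv2.INTER_CUBIC))
E
```

```text
[[220.0, 348.0], [308.0, 367.0], [116.0, 617.0], [211.0, 640.0]]
```

View pics/c3.png

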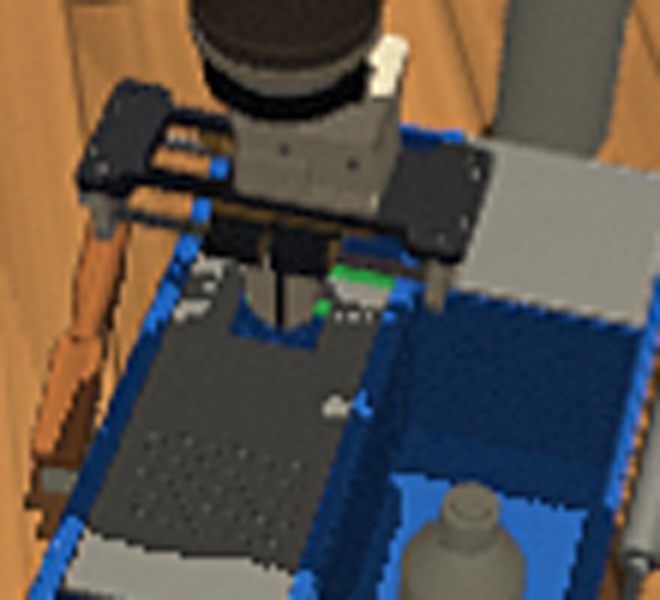

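Emit:
jog_arm --moves '[{"fingers": 1,"xyz": [-0.5,0,0],"angular": [0,0,0]},{"fingers": 1,"xyz": [-1.2,0,0],"angular": [0,0,0]},{"fingers": 1,"xyz": [-2,0,0],"angular": [0,0,0]},{"fingers": 1,"xyz": [-2.8,0,-0.1],"angular": [0,0,0]},{"fingers": 1,"xyz": [-3.6,0,-0.1],"angular": [0,0,0]},{"fingers": 1,"xyz": [-4.4,0,-0.1],"angular": [0,0,0]},{"fingers": 1,"xyz": [-5.2,0,-0.1],"angular": [0,0,0]},{"fingers": 1,"xyz": [-6,0,-0.1],"angular": [0,0,0]},{"fingers": 1,"xyz": [-6.8,0,-0.1],"angular": [0,0,0]},{"fingers": 1,"xyz": [-7.6,0,-0.1],"angular": [0,0,0]},{"fingers": 1,"xyz": [-8.2,0,-0.1],"angular": [0,0,0]},{"fingers": 1,"xyz": [-8.6,0,-0.1],"angular": [0,0,0]}]'

```text
clock: 7.18
position: [0.5285, -0.1128, 0.1277]
ee_rot: [-2.637, -1.706, 0.0]
force: [3.4, 3.0, -2.6]
width: 0.004
```

```bash
python3 - <<'E'
from h import *
goto(.060,-.146,.127)
im=imaging.get_image("side")[:,:,::-1].copy(); x,y,w,h=205,85,125,160; cv2.imwrite("pics/s4.png",im)
print(((proj("side",[world(.0615+a,.172-t,.118) for t in(0,.1,.12) for a in(.0,)])-[x,y])*4).round().tolist())
cv2.imwrite("pics/c4.png",np.hstack([cv2.resize(i[y:y+h,x:x+w],None,fx=3,fy=3,interpolation=cv2.INTER_CUBIC) for i in(cv2.imread("pics/side0.png"),im)]))
E
```

```text
clock 7.175 F [ 3.4  3.  -2.6] caddy xy [ 0.0601 -0.1219] z 0.1277
shift cm [-2.41 -0.    0.07]
turn 1 [-0.     0.    -0.002]
turn -1 [0.   0.   3.14]
[[149.0, 459.0], [190.0, 349.0], [197.0, 328.0]]
```

View pics/c4.png

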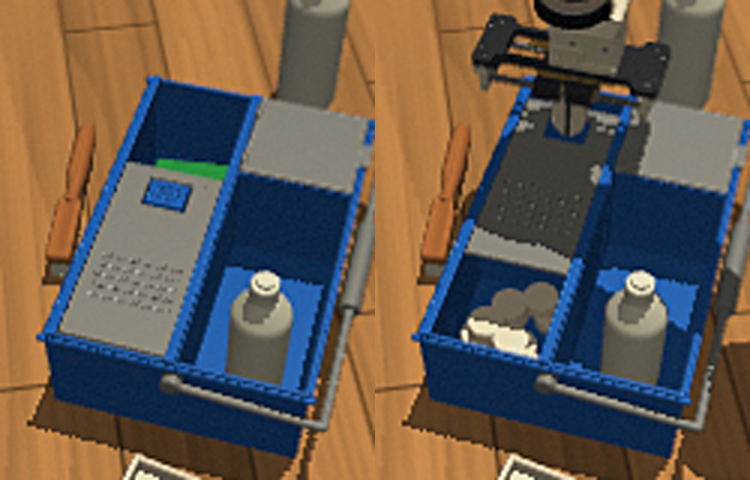

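Emit:
jog_arm --moves '[{"fingers": 1,"xyz": [-0.4,0,0],"angular": [0,0,0]},{"fingers": 1,"xyz": [-0.8,0,0],"angular": [0,0,0]},{"fingers": 1,"xyz": [-1.2,0,0],"angular": [0,0,0]},{"fingers": 1,"xyz": [-1.5,0,0],"angular": [0,0,0]},{"fingers": 1,"xyz": [-1.7,0,0],"angular": [0,0,0]},{"fingers": 1,"xyz": [-1.8,0,0],"angular": [0,0,0]},{"fingers": 1,"xyz": [-1.8,0,0],"angular": [0,0,0]}]'

```text
clock: 8.1
position: [0.5212, -0.1291, 0.1277]
ee_rot: [-2.638, -1.707, 0.0]
force: [1.4, 1.8, 0.1]
width: 0.007
```

```bash
cat >> h.py <<'E'
def lidedge(n,im=None):
    "+y edge of the lid along 5 caddy-parallel scan lines, as lid travel (mm)"
    im=imaging.get_image(n)[:,:,::-1] if im is None else im
    s=cv2.cvtColor(im.copy(),cv2.COLOR_BGR2HSV)[...,1].astype(np.float32)
    t=np.arange(-.02,.16,.0005); r=[]
    for x in(.02,.035,.05,.065,.08,.095):
        p=proj(n,[world(x,.172-q,.118) for q in t]).astype(np.float32)
        v=cv2.remap(s,p[:,0].reshape(1,-1),p[:,1].reshape(1,-1),cv2.INTER_LINEAR)[0]
        g=v>75; i=np.where(g[:-1]&~g[1:])[0]; r.append((t[i]*1000).round(1).tolist())
    print(n,r)
E
python3 - <<'E'
from h import *
goto(.060,-.146,.127)
lidedge("side",cv2.imread("pics/side0.png")); lidedge("side",cv2.imread("pics/s4.png")); lidedge("side")
E
```

```text
clock 8.1 F [1.4 1.8 0.1] caddy xy [ 0.0601 -0.1396] z 0.1277
shift cm [-0.64 -0.01  0.07]
turn 1 [-0.     0.    -0.002]
turn -1 [0.   0.   3.14]
side [[-1.0], [-1.0], [1.0], [1.0], [1.5], [-0.5]]
side [[-1.0, 28.5, 96.5], [-2.0, 33.5, 39.5, 97.5], [-2.0, 98.0], [4.0, 97.5], [4.0, 98.0], [97.5]]
side [[-1.0, 28.5, 35.5, 114.5], [-2.0, 34.0, 39.5, 114.5], [-2.0, 114.0], [4.0, 114.5], [4.0, 114.5], [115.5]]
```

Emit:
jog_arm --moves '[{"fingers": 1,"xyz": [-0.2,0,0],"angular": [0,0,0]},{"fingers": 1,"xyz": [-0.35,0,0],"angular": [0,0,0]},{"fingers": 1,"xyz": [-0.45,0,0],"angular": [0,0,0]},{"fingers": 1,"xyz": [-0.5,0,0],"angular": [0,0,0]},{"fingers": 1,"xyz": [-0.5,0,0],"angular": [0,0,0]}]'

```text
clock: 8.78
position: [0.5194, -0.133, 0.1277]
ee_rot: [-2.637, -1.707, -0.001]
force: [2.2, 4.9, 0.2]
width: 0.007
```

```bash
python3 - <<'E'
from h import *
goto(.060,-.146,.127)
lidedge("side")
E
```

```text
clock 8.775 F [2.2 4.9 0.2] caddy xy [ 0.0601 -0.144 ] z 0.1277
shift cm [-0.2  -0.01  0.07]
turn 1 [-0.    -0.001 -0.001]
turn -1 [-1.00e-03  0.00e+00  3.14e+00]
side [[-1.0, 29.0, 118.5], [-2.0, 33.5, 39.5, 118.0], [-2.0, 118.5], [4.5, 119.5], [4.0, 119.5], [120.0]]
```

Emit:
jog_arm --moves '[{"fingers": 1,"xyz": [-0.1,0,0],"angular": [0,0,0]},{"fingers": 1,"xyz": [-0.15,0,0],"angular": [0,0,0]},{"fingers": 1,"xyz": [-0.15,0,0],"angular": [0,0,0]}]'

```text
clock: 9.2
position: [0.5193, -0.1332, 0.1277]
ee_rot: [-2.635, -1.708, -0.002]
force: [4.0, 8.4, -0.5]
width: 0.001
```

```bash
python3 - <<'E'
from h import *
goto(.060,-.146,.127)
lidedge("side")
E
```

```text
clock 9.2 F [ 4.   8.4 -0.5] caddy xy [ 0.0601 -0.1442] z 0.1277
shift cm [-0.18 -0.01  0.07]
turn 1 [-0.    -0.002 -0.   ]
turn -1 [-3.000e-03  0.000e+00  3.142e+00]
side [[-1.0, 28.5, 118.5], [-2.0, 33.5, 39.5, 118.5], [-2.0, 118.5], [4.5, 119.5], [4.0, 119.5], [120.0]]
```

Emit:
jog_arm --moves '[{"fingers": 1,"xyz": [0.4,0,0],"angular": [0,0,0]},{"fingers": 1,"xyz": [0.9,0,0],"angular": [0,0,0]},{"fingers": 1,"xyz": [0.9,0,0],"angular": [0,0,0]},{"fingers": 1,"xyz": [0.9,0,-0.5],"angular": [0,0,0]},{"fingers": 1,"xyz": [0.9,0,-1.5],"angular": [0,0,0]},{"fingers": 1,"xyz": [0.9,0,-3],"angular": [0,0,0]},{"fingers": 1,"xyz": [0.9,0,-5.5],"angular": [0,0,0]},{"fingers": 1,"xyz": [0.9,0,-8.5],"angular": [0,0,0]},{"fingers": 1,"xyz": [0.9,0,-11.5],"angular": [0,0,0]},{"fingers": 1,"xyz": [0.9,0,-14],"angular": [0,0,0]},{"fingers": 1,"xyz": [0.9,0,-15],"angular": [0,0,0]},{"fingers": 1,"xyz": [0.9,0,-15],"angular": [0,0,0]}]'

```text
clock: 10.75
position: [0.5225, -0.1267, 0.2783]
ee_rot: [2.637, 1.707, 0.002]
force: [0.3, 0.2, -0.2]
width: 0.004
```

```bash
python3 - <<'E'
from h import *
goto(.060,-.146,.127)
lidedge("side")
im=imaging.get_image("side")[:,:,::-1].copy(); x,y,w,h=205,85,125,160
cv2.imwrite("pics/c5.png",np.hstack([cv2.resize(i[y:y+h,x:x+w],None,fx=3,fy=3,interpolation=cv2.INTER_CUBIC) for i in(cv2.imread("pics/side0.png"),im)]))
E
```

```text
clock 10.75 F [ 0.3  0.2 -0.2] caddy xy [ 0.0603 -0.1369] z 0.2783
shift cm [-0.91 -0.05 15.13]
turn 1 [ 0.001 -0.001 -0.001]
turn -1 [-1.00e-03 -2.00e-03  3.14e+00]
side [[-1.0, 28.5, 118.5], [-2.0, 34.0, 39.5, 119.0], [-2.0, 120.0], [4.5, 120.5], [4.0, 121.0], [121.0]]
```

View pics/c5.png

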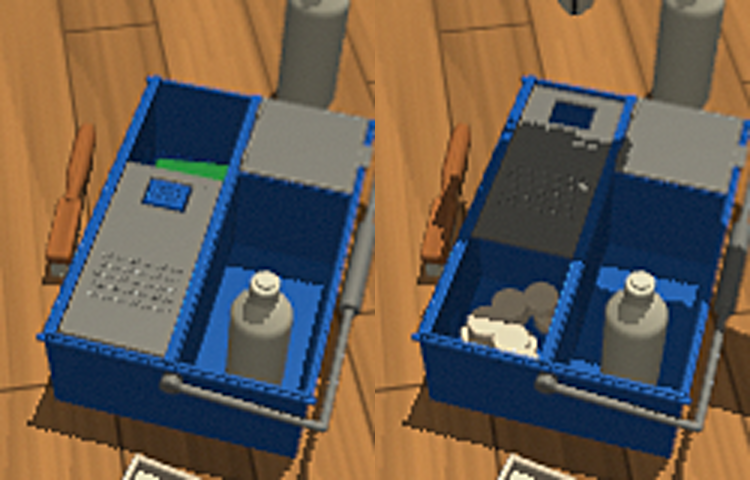

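The lid's +y edge now sits in the middle of the bay, at about crop (465–580, 230–255), and the tablets are visible. The caddy corners, bottles, brush and dish are in the same places as at the start, and the gripper is clear.

```bash
python3 -c "
from cell import job
print(job.sign_off())"
```

```text
the job is handed in; nothing more can be done
None
```

The tablet compartment is fully open, and I've handed the job in with the gripper clear of everything. It took about 11 s of robot time.

**What I did:** I found the catch in both camera views; the two agreed to about 2 mm. With the fingers shut, I pressed the catch down about 10 mm, at 6.6 N. While holding it down, I pushed the window's -y edge until the lid stopped. I then backed off the edge and lifted straight up 15 cm.

**Last checks:**
- **Lid:** it stood at 118.5–121 mm of its 120 mm travel in the side view. At the stop, the push force rose to about 9 N and the fingertip moved only 0.2 mm when told to move 1.5 mm.
- **Surroundings:** the caddy, both bottles, the brush and the dish show no visible movement from the first picture.
- **Contact:** the wrist force was back to about zero.
- **Limits of the checks:** I didn't re-check the final state from the top camera, because the arm blocked it earlier. No check failed or disagreed beyond the 2 mm or so expected from the calibration.

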